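Jack up the class rover and hold it

ROBOT

A 6-joint arm with a two-finger parallel gripper is mounted at the origin on the work surface. World frame = base frame: x ahead of the robot, y to its left, z up, the work surface at z = 0. Lengths are in m, angles in rad, forces in N, time in s.
With the tool pointing down it reaches from about 0.225 to 0.725 m from the base axis. Payload 3.1 kg.
Tool frame: the origin (TCP) lies on the centre line of the jaws, within the pads' length; the fingertips stand 11 mm ahead of it and the grasp point (between the pads) lies 8 mm behind it; z points along the fingers, y is the direction in which the jaws open and shut (so a half turn about z gives the same grasp; the last joint's range is limited). The gripper opens to 85 mm and grips with 20 to 120 N. Pads are 22 mm wide; open, the fingers measure 114 mm over their backs; the gripper's body (76 mm by 85 mm) begins 54 mm behind the grasp point. The pads swing forward as they close: fully open they stand 13 mm farther back than shut.
Start: joints at [-1.239, 0.048, 0.099, 1.622, 0, 1.443], TCP at [0.233, -0.47, 0.242] pointing down, gripper open.
Joint ranges: [-2.91, 2.91], [-0.99, 1.94], [-1.21, 1.42], [-2.12, 2.29], [-1.49, 1.47], [-3.14, 3.14]. Speed limits (rad/s): [2.79, 2.79, 3.14, 3.14, 3.14, 3.14].

INTERFACE

Orientations are given as [roll, pitch, yaw] about the fixed x, y, z axes, in that order (R = Rz(yaw) Ry(pitch) Rx(roll)).
In Python, from rig import bot gives the robot as it stands. The module is installed in compiled form; this text tells all that it offers.
- The arm moves only by the shell command python3 -m crank 'ROWS' [FORCE]. ROWS is JSON, a list of rows, each a list of 3 entries, a list of its own where there are three numbers: the turn, a rotation vector about the tool's x, y, z in rad, then the shift along the tool's x, y, z in mm, then the finger opening in mm, from 0 to 85.4. In form: [[[ax, ay, az], [x, y, z], grip], ...]. A call has 1 to 5 rows; each row is the pose to reach, as a shift and turn from the pose commanded when the call began, along the tool's axes at that moment; what a row does not reach only later rows make up. A row lasts 1/10 s, in which the tool goes at most 50 mm and 8.59 degrees, less where a joint would pass 70% of its speed; a pose out of reach is approached as far as the arm can. A call with a gripper value outside its range is refused whole. The fingers move at their own pace and stop on an object; FORCE is the grip in N (left out, the last holds). Time passes only in rows, so rows that repeat a pose let the fingers close. It gives the time, the measured TCP pose, the force and the opening at its end, in the units of the state.
- bot.get_state(): the state, without advancing time (a new reading comes with each control period).
- bot.capture(name): name is "scene" or "top" or "wrist"; returns a dict with "image" (420x560x3 uint8, red, green, blue), "mtx" (3x3 intrinsics, pixels), "k1" (the pictures are not rectified: a ray, as slopes to the right and down, at radius r is drawn at 1 + k1 r^2 times it, then the intrinsics apply), "R" (3x3) and "t" (3): a world point X has camera coordinates R X + t. Camera axes: x right, y down, z forward; pixel columns grow to the right and rows downward; lengths in m; the calibration is good to about 2 mm. A picture is of the moment at which its call begins. There is no depth.
- bot.hand_in(): hands the job in, once; it reports no verdict.
The state is a dict: "t": time; "joint_pos": joint angles; "joint_vel": joint speeds; "tau": joint torques, N m; "tcp_pos": TCP position; "ee_rot": TCP orientation; "wrist_force": force on the tool from outside, world axes, zero at the start; "moment": the same for the moment, N m; "finger_gap": opening from 0.0 (shut) to 1.0 (fully open).
Only numpy, scipy, OpenCV 4.12 (cv2) and the standard library are available. Lean on these libraries where they do the work, as an engineer would, in place of code of your own. Each camera call takes 0.05 s, during which the arm holds its last target. There are 200 camera calls.

TASK

Set the small blue jack flat on the table with its round saddle centred under the rover's yellow lift tab, marked with a red disc. Pump the jack's red handle once, fully down and fully back up so that the rover comes down onto its wheels again, then press it fully down a second time and finish still holding it down, the two wheels beside the tab clear of the table. Let only the jack lift the rover, do not touch or shove it with the robot, and leave the bowl, can, glass, screwdriver and spare wheel where they are.

Things in the scene. Friction and masses are not known exactly. Their poses are not given: they have to be found in the camera images.
- jack: Loose blue bench jack, about 0.8 kg. Origin: centre of the underside of its base plate, 250 (x) x 80 (y) x 8 mm. +x points to the saddle (at x = +100), z up; the handle sticks out to -x. Fixed upright block to grip and carry it by: x -5 to 35 mm, 36 mm wide in y, top 92 mm up. Handle hinge (axis along y) at x = -20, z = 50 mm.
- jack_grip (a point): Point in the jack's upright block at x = 15, y = 0, z = 74 mm of the jack, 18 mm below the block's top: grip here from above across the 36 mm width (along the jack's y).
- saddle_top (a point): Centre of the top face of the jack's round black rubber saddle, 40 mm across; 48 mm above the jack's underside with the handle up. It rises 7.2 mm per 0.1 rad of handle travel, 36 mm in all, and sinks back when the handle comes up.
- pump_handle (a joint): Handle angle, rad: 0 = fully up (as at the start: from its hinge it slants 0.6 rad above the horizontal towards -x of the jack), 0.5 = fully down on its stop (0.1 rad above the horizontal). A spring returns it to 0 when let go; nothing latches. Pressing at handle_pad takes about 2 to 4 N unloaded, 5 to 9 N with the rover on the saddle.
- handle_pad (a point): Centre of the upper face of the red pad on the handle's end (64 mm long, 40 wide, 16 thick), where to press: 115 mm along the handle from the hinge and 8 mm above its centre line. About 122 mm above the table with the handle up, 69 mm fully down, on an arc about the hinge.
- rover: Loose four-wheeled rover, about 1.5 kg. 320 mm long (its y), 190 wide over the wheels (x), 110 high with a thin antenna to 170; z up. Origin: table level, mid-length, 5 mm outside its near wheels' outer faces; the body lies at +x. Wheels locked, 80 mm across, centres at x = 20 and 180, y = +-110 mm. Its -x side faces the robot and has the lift tab; raising it tips the rover about its far wheels.
- lift_point (a point): Marked lift point: centre of the underside of the yellow lift tab, 62 mm above the table at the start, below the red disc (28 mm) on the tab's top. Tab: 8 mm thick, 40 wide, level, sticking out between the near wheels, 50 mm beyond them. The point is 20 mm in from its outer end, at x = -25 mm of the rover, up to 30 mm either way along its y.
- near_wheel_left (a point): Lowest point of the rover's near wheel at y = +110, x = +20 mm of the rover; z = 0 when on the table.
- near_wheel_right (a point): Lowest point of the rover's near wheel at y = -110, x = +20 mm of the rover; z = 0 when on the table.
- bowl: Bystander: loose steel bowl, 140 mm across, 60 mm high; origin at the centre of its underside.
- can: Bystander: loose black drinks can, 66 mm across, 130 mm high; origin at the centre of its underside.
- glass: Bystander: loose drinking glass, 70 mm across, 100 mm high; origin at the centre of its underside.
- screwdriver: Bystander: loose screwdriver lying on the table along its x; origin under its middle.
- spare_wheel: Bystander: loose spare rover wheel lying flat, 80 mm across, 30 mm high; origin at the centre of its underside.

How it is judged:
On the way, in this order (a step that is already met when the one before it is completed fails the run):
1. the jack stands flat on the table, handle up, its saddle centred under the marked lift point (within 15 mm), the rover still on its wheels (horizontal distance between saddle_top and lift_point below 0.015 m and height (world z) of jack below 0.004 m and angle between jack's own z axis and vertical below 0.03 rad and value of joint pump_handle below 0.08 rad and angle between rover's own z axis and vertical below 0.015 rad), for 0.2 s.
2. the handle is pumped down (past 0.42 rad) and the jack lifts the rover's near wheels (value of joint pump_handle above 0.42 rad and angle between rover's own z axis and vertical above 0.05 rad and contact force between jack and rover above 1.5 N), for 0.1 s.
3. the handle comes back up (under 0.08 rad) and the rover stands on its wheels again (value of joint pump_handle below 0.08 rad and angle between rover's own z axis and vertical below 0.015 rad), for 0.1 s.
At the end, for the whole second after the job is handed in: Fingers still hold the handle down (past 0.42 rad, over 1 N on the jack); jack flat on the table, saddle within 22 mm of the lift point and carrying the tab (over 1.5 N); rover steady, tipped over 0.05 rad, both near wheels over 6 mm up, untouched by the robot (all of step 2 and contact force between the fingers and jack above 1 N and horizontal distance between saddle_top and lift_point below 0.022 m and height (world z) of each of near_wheel_left, near_wheel_right above 0.006 m and height (world z) of jack below 0.004 m and angle between jack's own z axis and vertical below 0.04 rad and linear speed of rover below 0.02 m/s and contact force between each of the arm, the fingers and rover below 0.5 N); the arm keeps its last pose, push and grip.
It fails at once if the robot pushes on the rover itself (over 3 N) (contact force between any of the arm, the fingers and rover above 3 N).
It fails at once if the rover is shoved or dragged (its origin over 50 mm from its start; lifting alone moves it about 20 mm) (distance of rover from where it was at the start of the episode above 0.05 m).
It fails at once if a bystander (bowl, can, glass, screwdriver, spare wheel) is moved more than 25 mm (distance of any of bowl, can, glass, screwdriver, spare_wheel from where it was at the start of the episode above 0.025 m).
It also fails if it takes over 62 s, if anything falls off the work surface, if the arm or the gripper's body presses on something with over 40 N, if the wrist force passes 120 N, or if a joint passes its speed limit or range.

## Working session

There is one attempt and no reset: what is moved stays moved. The work goes in short steps, Python scripts to look and compute and a shell command to move; the robot and the scene stay as the last step left them, time stands still between calls to the robot, and variables do not carry over. Pictures are saved under pics/ and viewed, about 8 in all and at most 12, crops included, and the job is handed in when it is done.

```bash
mkdir -p pics
cat > h.py <<'E'
import numpy as np, cv2
from rig import bot
def cap(n,save=None):
    c=bot.capture(n)
    if save: cv2.imwrite('pics/'+save,cv2.cvtColor(c['image'],cv2.COLOR_RGB2BGR))
    return c
def ray(c,uv):
    K=np.array(c['mtx'],float);R=np.array(c['R']);t=np.array(c['t'])
    p=cv2.undistortPoints(np.array([[uv]],float),K,np.array([c['k1'],0,0,0,0.]))[0,0]
    return -R.T@t, R.T@np.array([p[0],p[1],1])
def onz(c,uv,z):
    o,d=ray(c,uv); return o+d*(z-o[2])/d[2]
def proj(c,X):
    K=np.array(c['mtx'],float);R=np.array(c['R']);t=np.array(c['t'])
    return cv2.projectPoints(np.array([X],float).reshape(-1,3),cv2.Rodrigues(R)[0],t.reshape(3,1).astype(float),K,np.array([c['k1'],0,0,0,0.]))[0].reshape(-1,2)
E
python3 - <<'E'
from h import *
for n in('scene','top'):
    c=cap(n,n+'0.png'); print(n,np.round(-np.array(c['R']).T@c['t'],3),c['k1'],np.round(c['mtx'],0).tolist())
print(bot.get_state())
a=cv2.imread('pics/scene0.png')
E
```

```text
scene [1.211 0.518 1.187] -0.11181117734001617 [[460.0, 0.0, 280.0], [0.0, 460.0, 209.0], [0.0, 0.0, 1.0]]
top [0.4   0.016 1.122] -0.0061484625080844265 [[394.0, 0.0, 272.0], [0.0, 394.0, 215.0], [0.0, 0.0, 1.0]]
{'t': 0.1, 'joint_pos': array([-1.23878926e+00,  4.86740333e-02,  9.77374759e-02,  1.62202420e+00,
       -1.97323106e-05,  1.44298087e+00]), 'joint_vel': array([ 0.00123288, -0.00073715,  0.00267729, -0.00164737,  0.00015784,
        0.00145286]), 'tau': array([ 2.07964709e-03, -3.39851475e+01,  3.20935678e+01,  1.58650358e-02,
       -1.51361210e-04, -1.97925495e-06]), 'tcp_pos': array([ 0.23278633, -0.46996181,  0.24122705]), 'ee_rot': array([-3.13944337e+00, -2.56323197e-04,  4.59822266e-01]), 'wrist_force': array([-0.00257881,  0.72656681,  0.26026429]), 'moment': array([0.03287336, 0.03486069, 0.02081076]), 'finger_gap': 1.0032089089013783}
```

View pics/top0.png

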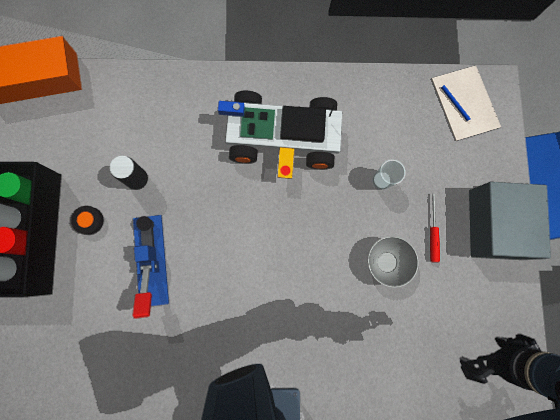

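View pics/scene0.png

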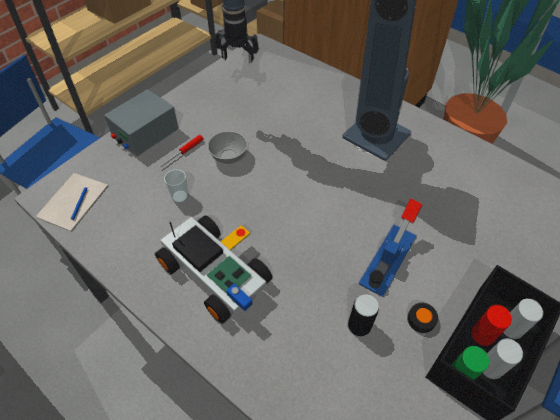

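The top view (up = +x, left = +y) shows the jack at about (150,260) with its saddle at (145,222) and red pad at (142,305). The lift disc is at (286,170), and the rover's wheels are at (243,155) and (320,160). The path between jack and rover is clear, and the can at (128,170) is near the saddle end.

Run:
```python
from h import *
c=cap('top');s=cap('scene')
def mask(im,kind):
    h=cv2.cvtColor(im,cv2.COLOR_RGB2HSV);H,S,V=[h[...,i].astype(int) for i in range(3)]
    return {'red':((H<6)|(H>174))&(S>170)&(V>90),'blue':(H>105)&(H<125)&(S>120)&(V>40),'yel':(H>17)&(H<32)&(S>150)&(V>120)}[kind].astype(np.uint8)
def blobs(im,k,box):
    m=mask(im,k);z=np.zeros_like(m);x0,y0,x1,y1=box;z[y0:y1,x0:x1]=m[y0:y1,x0:x1]
    n,l,st,ce=cv2.connectedComponentsWithStats(z)
    return z,[(st[i,4],ce[i].round(2)) for i in range(1,n) if st[i,4]>15]
z,b=blobs(c['image'],'red',(270,140,300,190));print('disc top',b)
disc=onz(c,b[0][1],.070);print(disc)
z,b2=blobs(s['image'],'red',(225,220,255,245));print('disc scene',b2)
if b2: print(onz(s,b2[0][1],.070))
z,b=blobs(c['image'],'yel',(270,140,300,190));print(b);r=cv2.minAreaRect(np.argwhere(z)[:,::-1].astype(np.float32));print(r)
for p in cv2.boxPoints(r): print(onz(c,p,.07).round(4))
z,b=blobs(c['image'],'blue',(120,200,185,320));print(b)
P=np.argwhere(z)[:,::-1]
# right edge: rightmost per row
re=np.array([[z[y].nonzero()[0].max()+.5,y] for y in range(225,300) if z[y].any()],float)
w=np.array([onz(c,p,.008)[:2] for p in re]);vx,vy,x0,y0=cv2.fitLine(w.astype(np.float32),cv2.DIST_HUBER,0,.001,.001).ravel();print('edge dir',vx,vy,np.arctan2(vy,vx),x0,y0)
q=cv2.approxPolyDP(cv2.convexHull(P.astype(np.int32)),2,True)[:,0];
for p in q: print(p,onz(c,p.astype(float),.008).round(4))
z,b=blobs(c['image'],'red',(120,285,165,325));print('pad',b,onz(c,b[0][1],.122))
z,b=blobs(s['image'],'red',(395,190,430,230));print('pad scene',b,onz(s,b[0][1],.122))
# wheels orange hubs not used; crops
a=cv2.cvtColor(c['image'],cv2.COLOR_RGB2BGR)
cv2.imwrite('pics/crop1.png',np.hstack([cv2.resize(a[195:330,110:200],None,fx=4.4,fy=4.4,interpolation=cv2.INTER_CUBIC),cv2.resize(a[80:215,210:300],None,fx=4.4,fy=4.4,interpolation=cv2.INTER_CUBIC)]))
```

```text
disc top [(np.int32(68), array([285.03, 169.94]))]
[ 0.68411727 -0.0589662   0.07      ]
disc scene [(np.int32(41), array([240.46, 232.07]))]
[ 0.682794  -0.0590853  0.07     ]
[(np.int32(345), array([285.49, 160.15]))]
((285.3849792480469, 162.22567749023438), (14.368103981018066, 30.066587448120117), 3.814074993133545)
[ 0.6648 -0.0373  0.07  ]
[ 0.7504 -0.0434  0.07  ]
[ 0.7479 -0.0833  0.07  ]
[ 0.6622 -0.0767  0.07  ]
[(np.int32(1779), array([152.34, 261.72]))]
edge dir 0.99292654 0.11873011 0.11901085 0.44460195 0.2762292
[167 303] [0.3229 0.2651 0.008 ]
[151 305] [0.3178 0.3084 0.008 ]
[139 292] [0.353  0.3426 0.008 ]
[133 218] [0.5588 0.3686 0.008 ]
[160 215] [0.5675 0.2932 0.008 ]
pad [(np.int32(385), array([141.85, 304.89]))] [0.32661331 0.30083848 0.122     ]
pad scene [(np.int32(274), array([411.34, 210.02]))] [0.33013485 0.30325641 0.122     ]
```

View pics/crop1.png

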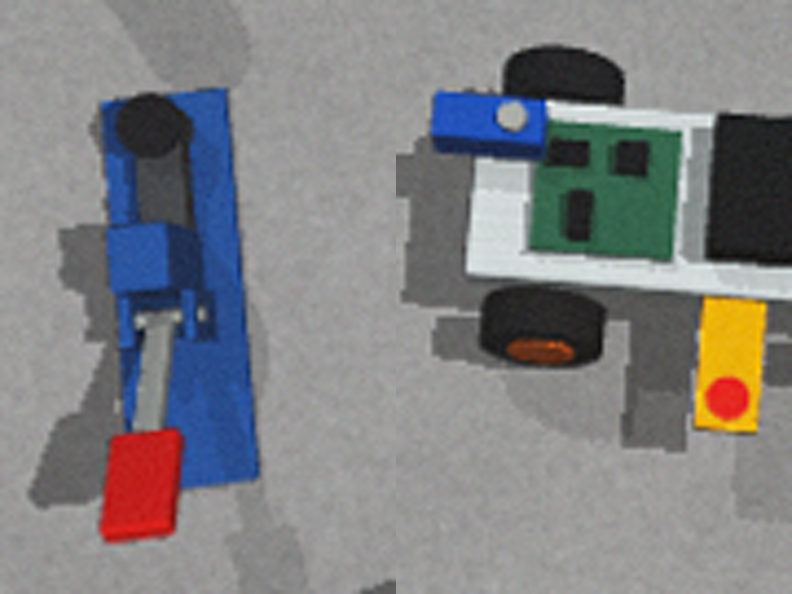

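```bash
cat >> h.py <<'E'
from scipy.spatial.transform import Rotation as Ro
def rel(x,y,z,yaw,tilt=0):
    """shift (mm) and turn in tool axes from measured pose to target, tool down; tilt = about tool y"""
    s=bot.get_state();R0=Ro.from_euler('xyz',s['ee_rot']);R1=Ro.from_euler('xyz',[np.pi,0,yaw])*Ro.from_rotvec([0,tilt,0])
    print('t',round(s['t'],2),'tcp',s['tcp_pos'].round(4),'rpy',s['ee_rot'].round(4),'F',s['wrist_force'].round(2),'gap',round(s['finger_gap'],3))
    print('turn',(R0.inv()*R1).as_rotvec().round(3),'shift',(R0.inv().apply(np.array([x,y,z])-s['tcp_pos'])*1000).round(1))
E
python3 -c "
from h import *;rel(.4554,.3178,.2,np.pi+.119)"
python3 -m crank '[[[0,0,-0.8],[145,-160,10],85],[[0,0,-0.8],[145,-160,10],85],[[0,0,-0.8],[145,-160,10],85],[[0,0,-0.8],[145,-160,10],85],[[0,0,-0.8],[145,-160,10],85]]'
python3 -c "
from h import *;rel(.4554,.3178,.2,np.pi+.119)"
```

```text
t 0.2 tcp [ 0.2328 -0.4701  0.2416] rpy [-3.1401e+00 -2.0000e-04  4.5970e-01] F [ 0.24  0.31 -0.5 ] gap 0.999
turn [-0.000e+00 -2.000e-03 -2.801e+00] shift [ 549.1 -607.3   42.6]
t: 0.7
tcp_pos: [0.2921, -0.2588, 0.2321]
ee_rot: [-3.141, -0.002, 1.219]
wrist_force: [-0.4, -0.4, 0.4]
finger_gap: 0.999
t 0.7 tcp [ 0.2921 -0.2588  0.2321] rpy [-3.1411e+00 -1.8000e-03  1.2193e+00] F [-0.38 -0.36  0.41] gap 0.999
turn [ 2.000e-03 -2.000e-03 -2.041e+00] shift [597.5 -45.2  33.2]
```

```bash
python3 -m crank '[[[0,0,-0.8],[240,-10,13],85],[[0,0,-0.8],[240,-10,13],85],[[0,0,-0.8],[240,-10,13],85],[[0,0,-0.8],[240,-10,13],85],[[0,0,-0.8],[240,-10,13],85]]'
python3 -c "
from h import *;rel(.4554,.3178,.2,np.pi+.119)"
```

```text
t: 1.2
tcp_pos: [0.3674, -0.0323, 0.2192]
ee_rot: [3.141, 0.0, 1.967]
wrist_force: [0.3, -0.4, -0.1]
finger_gap: 0.992
t 1.2 tcp [ 0.3674 -0.0323  0.2192] rpy [3.1409e+00 1.0000e-04 1.9670e+00] F [ 0.28 -0.4  -0.07] gap 0.992
turn [ 1.000e-03  1.000e-03 -1.294e+00] shift [289.  216.3  19.3]
```

```bash
python3 -m crank '[[[0,0,-0.74],[180,135,15],85],[[0,0,-0.74],[180,135,15],85],[[0,0,-0.74],[180,135,15],85],[[0,0,-0.74],[180,135,15],85],[[0,0,-0.74],[180,135,15],85]]'
python3 -c "
from h import *;rel(.4554,.3178,.2,np.pi+.119)"
```

```text
t: 1.7
tcp_pos: [0.4239, 0.1866, 0.2036]
ee_rot: [3.141, -0.001, 2.709]
wrist_force: [0.2, -0.8, 0.7]
finger_gap: 0.994
t 1.7 tcp [0.4239 0.1866 0.2036] rpy [ 3.1410e+00 -8.0000e-04  2.7095e+00] F [ 0.18 -0.82  0.74] gap 0.994
turn [ 0.001 -0.001 -0.551] shift [ 26.3 132.4   3.7]
```

```bash
python3 -m crank '[[[0,0,-0.551],[26.3,132.4,3.7],85],[[0,0,-0.551],[26.3,132.4,3.7],85],[[0,0,-0.551],[26.3,132.4,3.7],85],[[0,0,-0.551],[26.3,132.4,3.7],85],[[0,0,-0.551],[26.3,132.4,3.7],85]]'
python3 - <<'E'
from h import *
c=cap('wrist','w1.png');rel(.4554,.3178,.2,np.pi+.119)
print(np.round(-np.array(c['R']).T@c['t'],3), np.round(np.array(c['R']),2).tolist())
cap('scene','s1.png')
E
```

```text
t: 2.2
tcp_pos: [0.4564, 0.3149, 0.1995]
ee_rot: [-3.141, -0.002, -3.031]
wrist_force: [0.3, 0.1, 0.1]
finger_gap: 0.996
t 2.25 tcp [0.4564 0.3142 0.2   ] rpy [-3.1409e+00 -1.2000e-03 -3.0337e+00] F [ 0.65 -0.16  0.89] gap 0.995
turn [-0.001 -0.001 -0.011] shift [0.7 3.7 0. ]
[0.38  0.306 0.331] [[-0.11, 0.99, -0.0], [0.95, 0.1, 0.3], [0.3, 0.03, -0.95]]
```

View pics/w1.png

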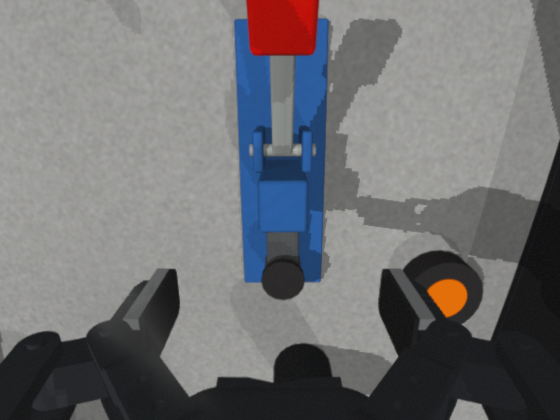

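The wrist view (up = −x, right = +y) shows all four plate corners at about (235,19), (328,18), (246,282) and (321,282). The block top is at (258–307, 181–230) and the saddle at (283,277).

Run:
```python
from h import *
c=cap('wrist')
P=[onz(c,p,.008)[:2] for p in [(235,19),(328,18),(321.5,283),(246,283)]]
P=np.array(P);print(P.round(4));ctr=P.mean(0);a=((P[2]+P[3])-(P[0]+P[1]))/2;yaw=np.arctan2(a[1],a[0]);print('ctr',ctr,'len',np.linalg.norm(a),'w',np.linalg.norm(P[0]-P[1]),'yaw',yaw)
ux=np.array([np.cos(yaw),np.sin(yaw)]);uy=np.array([-ux[1],ux[0]])
print('block from top-face',onz(c,(282.5,205),.092), 'saddle',onz(c,(283,276),.048)[:2]-ctr@np.eye(2), 'pred saddle',ux*.1)
t=onz(c,(282.5,181),.092)[:2]-ctr;print('block rear edge jack xy',t@ux,t@uy)
s=onz(c,(283,277),.048)[:2]-ctr;print('saddle jack xy',s@ux,s@uy)
g=ctr+.015*ux;print('grip',g);rel(g[0],g[1],.066,np.pi+yaw)
```

```text
[[0.3239 0.2625]
 [0.3148 0.3401]
 [0.5632 0.3699]
 [0.5716 0.2916]]
ctr [0.44336279 0.31600852] len 0.2498042015229866 w 0.07804522361718844 yaw 0.11800917233219875
block from top-face [0.45592914 0.31624588 0.092     ] saddle [0.09368001 0.01008144] pred saddle [0.0993045  0.01177355]
block rear edge jack xy -0.005118243758421371 -0.0010940293781469994
saddle jack xy 0.09523960838475136 -0.0010260574142844966
grip [0.45825846 0.31777455]
t 2.35 tcp [0.4567 0.3135 0.2006] rpy [-3.1414e+00 -2.0000e-04 -3.0349e+00] F [-0.22  0.56  0.67] gap 0.995
turn [-0.    -0.    -0.011] shift [ -2.    4.1 134.6]
```

```bash
python3 -m crank '[[[0,0,-0.011],[-2,4,40],85],[[0,0,-0.011],[-2,4,80],85],[[0,0,-0.011],[-2,4,95],85],[[0,0,-0.011],[-2,4,95],85],[[0,0,-0.011],[-2,4,95],85]]'
python3 -c "
from h import *;rel(.4578,.3172,.066,np.pi+.118)"
```

```text
t: 2.85
tcp_pos: [0.459, 0.318, 0.107]
ee_rot: [3.141, 0.001, -3.023]
wrist_force: [-0.3, 1.1, 0.2]
finger_gap: 0.995
t 2.85 tcp [0.459 0.318 0.107] rpy [ 3.1410e+00  1.5000e-03 -3.0226e+00] F [-0.34  1.07  0.19] gap 0.995
turn [0.001 0.001 0.001] shift [ 1.3 -0.7 41. ]
```

```bash
python3 -m crank '[[[0,0,0],[1,-0.5,20],85],[[0,0,0],[1,-0.5,40],85],[[0,0,0],[1,-0.5,41],85],[[0,0,0],[1,-0.5,41],60],[[0,0,0],[1,-0.5,41],30]]' 60
python3 -m crank '[[[0,0,0],[0,0,0],25],[[0,0,0],[0,0,0],25],[[0,0,0],[0,0,0],25],[[0,0,0],[0,0,0],25],[[0,0,0],[0,0,0],25]]' 60
python3 -c "
from h import *;rel(.4578,.3172,.066,np.pi+.118);cap('wrist','w2.png')"
```

```text
t: 3.35
tcp_pos: [0.459, 0.3184, 0.0672]
ee_rot: [3.14, 0.004, -3.022]
wrist_force: [-0.1, -0.6, 0.5]
finger_gap: 0.687
t: 3.85
tcp_pos: [0.4585, 0.3184, 0.0665]
ee_rot: [3.14, 0.003, -3.021]
wrist_force: [-0.6, 1.5, 6.9]
finger_gap: 0.413
t 3.85 tcp [0.4585 0.3184 0.0665] rpy [ 3.1402e+00  3.1000e-03 -3.0212e+00] F [-0.61  1.54  6.88] gap 0.413
turn [0.001 0.003 0.002] shift [ 0.9 -1.1  0.5]
```

```bash
python3 -m crank '[[[0,0,0],[0,0,-10],25],[[0,0,0],[0,0,-20],25],[[0,0,0],[0,0,-30],25],[[0,0,0],[0,0,-30],25],[[0,0,0],[0,0,-30],25]]' 60
python3 -c "
from h import *;rel(.469,-.043,.0965,np.pi-.073)"
```

```text
t: 4.4
tcp_pos: [0.4575, 0.3176, 0.0946]
ee_rot: [-3.142, 0.0, -3.021]
wrist_force: [0.2, -0.6, -9.1]
finger_gap: 0.414
t 4.4 tcp [0.4575 0.3176 0.0946] rpy [-3.1416e+00  1.0000e-04 -3.0214e+00] F [ 0.17 -0.64 -9.11] gap 0.414
turn [-0.     0.     0.193] shift [  31.8 -359.4   -1.9]
```

```bash
python3 -m crank '[[[0,0,0.01],[1,-15,0],25],[[0,0,0.03],[4,-45,0],25],[[0,0,0.05],[7,-80,0],25],[[0,0,0.08],[10,-115,0],25],[[0,0,0.1],[13,-150,0],25]]'
python3 -c "
from h import *;rel(.469,-.043,.0965,np.pi-.073)"
```

```text
t: 4.9
tcp_pos: [0.4616, 0.1652, 0.0938]
ee_rot: [-3.141, -0.001, -3.122]
wrist_force: [1.1, -0.5, -8.9]
finger_gap: 0.413
t 4.9 tcp [0.4616 0.1652 0.0938] rpy [-3.1407e+00 -1.3000e-03 -3.1223e+00] F [ 1.05 -0.53 -8.94] gap 0.413
turn [-0.001 -0.001  0.092] shift [  -3.3 -208.3   -2.5]
```

```bash
python3 -m crank '[[[0,0,0.02],[-1,-35,0],25],[[0,0,0.04],[-1,-75,0],25],[[0,0,0.06],[-2,-115,0],25],[[0,0,0.08],[-3,-155,0],25],[[0,0,0.092],[-3,-185,-1],25]]'
python3 -m crank '[[[0,0,0],[0,-15,0],25],[[0,0,0],[0,-23,0],25],[[0,0,0],[0,-23,0],25],[[0,0,0],[0,-23,0],25],[[0,0,0],[0,-23,0],25]]'
python3 - <<'E'
from h import *
rel(.5987,-.0528,.0965,np.pi-.073)
c=cap('wrist','w3.png');cap('top','t3.png')
a=cv2.imread('pics/t3.png')[60:330,170:380];b=cv2.imread('pics/w3.png')
a=cv2.resize(a,(310,400));cv2.imwrite('pics/p3.png',np.hstack([a,cv2.resize(b,(480,400))]))
E
```

```text
t: 5.4
tcp_pos: [0.4682, -0.0206, 0.095]
ee_rot: [-3.14, -0.001, 3.067]
wrist_force: [0.3, -0.3, -8.6]
finger_gap: 0.412
t: 5.9
tcp_pos: [0.4674, -0.0397, 0.0954]
ee_rot: [3.141, -0.001, 3.071]
wrist_force: [-0.2, -0.3, -8.5]
finger_gap: 0.408
t 5.9 tcp [ 0.4674 -0.0397  0.0954] rpy [ 3.1409e+00 -5.0000e-04  3.0712e+00] F [-0.17 -0.26 -8.52] gap 0.408
turn [ 0.001 -0.001  0.003] shift [-131.9   -3.8   -1.2]
```

View pics/p3.png

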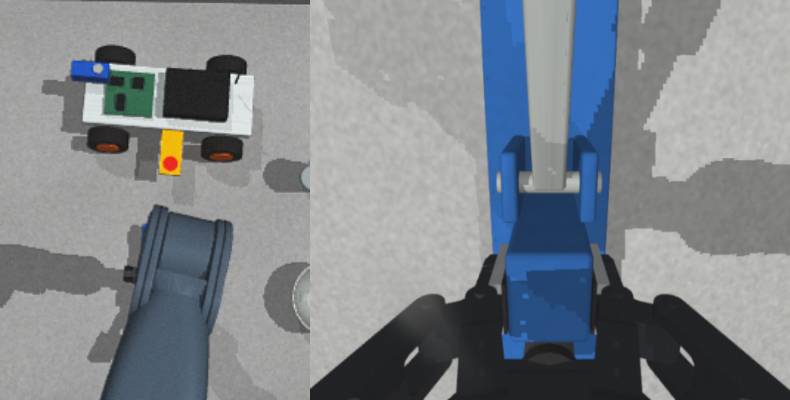

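Left half is the top view, with the arm over the jack and the jack in front of the tab. Right half is the wrist view: the jack is held square, with the block's rear-top edge at about (278,267) in full-frame pixels.

Run:
```python
from h import *
c=cap('wrist');s=bot.get_state();dz=s['tcp_pos'][2]-.0665
f=lambda x,y:((x-310)*560/480,y*1.05)
L=[onz(c,f(*p),.008+dz)[:2] for p in [(480,2),(493,250),(618,2),(606.5,250)]]
a=(L[1]-L[0]);b=L[3]-L[2];print('edge yaws',np.arctan2(a[1],a[0]),np.arctan2(b[1],b[0]))
yaw=(np.arctan2(a[1],a[0])+np.arctan2(b[1],b[0]))/2
ux=np.array([np.cos(yaw),np.sin(yaw)]);uy=np.array([-ux[1],ux[0]])
d=[(p-s['tcp_pos'][:2])@uy for p in L];print('plate edges y rel tcp',np.round(d,4))
e=[onz(c,f(*p),.092+dz)[:2]-s['tcp_pos'][:2] for p in [(505,254),(592,254)]]
for v in e: print('block rear edge rel tcp',v@ux,v@uy)
```

```text
edge yaws -0.06995097835467037 -0.06404402171694748
plate edges y rel tcp [-0.0386 -0.039   0.0399  0.0404]
block rear edge rel tcp -0.021755372854336905 -0.01694863912431591
block rear edge rel tcp -0.02161132889060027 0.016988683845783656
```

```bash
python3 -m crank '[[[0,0,0],[-5,-4,8],25],[[0,0,0],[-10,-4,16],25],[[0,0,0],[-20,-4,22],25],[[0,0,0],[-40,-4,22],25],[[0,0,0],[-60,-4,22],25]]'
python3 -c "
from h import *;rel(.5997,-.0531,.072,np.pi-.070)"
```

```text
t: 6.55
tcp_pos: [0.5276, -0.0489, 0.072]
ee_rot: [3.141, -0.002, 3.07]
wrist_force: [1.0, -0.4, -8.4]
finger_gap: 0.411
t 6.55 tcp [ 0.5276 -0.0489  0.072 ] rpy [ 3.1411e+00 -1.7000e-03  3.0696e+00] F [ 1.01 -0.4  -8.38] gap 0.411
turn [ 0.    -0.002 -0.002] shift [-72.2   1.   -0.1]
```

```bash
python3 -m crank '[[[0,0,0],[-20,0.5,0],25],[[0,0,0],[-40,1,0],25],[[0,0,0],[-60,1,0],25],[[0,0,0],[-72,1,0],25],[[0,0,0],[-72,1,0],25]]'
python3 - <<'E'
from h import *
rel(.5997,-.0531,.067,np.pi-.070)
cap('scene','s4.png');c=cap('wrist','w4.png')
b=cv2.imread('pics/s4.png')[190:290,150:290]
cv2.imwrite('pics/p4.png',np.hstack([cv2.resize(b,(480,343),interpolation=cv2.INTER_CUBIC)]))
E
```

```text
t: 7.05
tcp_pos: [0.6014, -0.0534, 0.0723]
ee_rot: [3.141, 0.001, 3.07]
wrist_force: [-1.0, -0.3, -9.0]
finger_gap: 0.416
t 7.05 tcp [ 0.6014 -0.0534  0.0723] rpy [3.1415e+00 1.2000e-03 3.0699e+00] F [-1.02 -0.28 -9.01] gap 0.416
turn [ 0.     0.001 -0.002] shift [1.7 0.2 5.3]
```

View pics/p4.png

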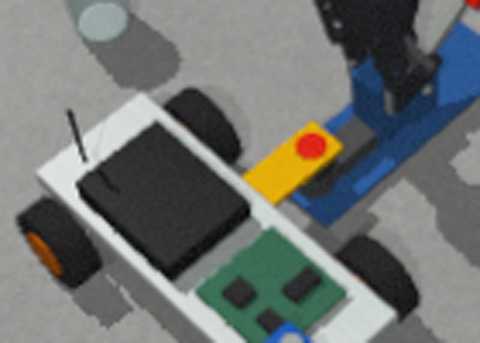

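The scene crop shows the saddle's lever running under the yellow tab, with the red disc at crop (311,146) and nothing touching. Next I lower the jack and let go.

```bash
python3 -m crank '[[[0,0,0],[1.5,0,2],25],[[0,0,0],[1.5,0,4],25],[[0,0,0],[1.5,0,5.5],25],[[0,0,0],[1.5,0,5.8],25],[[0,0,0],[1.5,0,5.8],25]]'
python3 - <<'E'
from h import *
rel(.5997,-.0531,.0665,np.pi-.070)
s=cap('scene');im=s['image'];h=cv2.cvtColor(im,cv2.COLOR_RGB2HSV).astype(int)
m=((h[...,0]<6)|(h[...,0]>174))&(h[...,1]>170)&(h[...,2]>90);p=np.argwhere(m[220:245,225:255]).mean(0)[::-1]+[225,220];print(p,onz(s,p,.07))
E
```

```text
t: 7.65
tcp_pos: [0.5973, -0.0531, 0.0678]
ee_rot: [3.142, -0.0, 3.07]
wrist_force: [0.1, -0.3, -8.8]
finger_gap: 0.413
t 7.65 tcp [ 0.5973 -0.0531  0.0678] rpy [ 3.1416e+00 -1.0000e-04  3.0697e+00] F [ 0.05 -0.33 -8.82] gap 0.413
turn [ 0.    -0.    -0.002] shift [-2.4  0.1  1.3]
[240.38095238 232.11904762] [ 0.68307314 -0.05914716  0.07      ]
```

```bash
python3 -m crank '[[[0,0,0],[-2,0,0.7],25],[[0,0,0],[-2,0,1.2],25],[[0,0,0],[-2,0,1.7],25],[[0,0,0],[-2,0,2],25],[[0,0,0],[-2,0,2],25]]'
python3 -c "
from h import *;rel(.5997,-.0531,.0665,np.pi-.070)"
```

```text
t: 8.2
tcp_pos: [0.5999, -0.0533, 0.0665]
ee_rot: [-3.142, 0.001, 3.07]
wrist_force: [-1.4, -0.5, -5.7]
finger_gap: 0.417
t 8.2 tcp [ 0.5999 -0.0533  0.0665] rpy [-3.1415e+00  1.0000e-03  3.0698e+00] F [-1.44 -0.53 -5.74] gap 0.417
turn [-0.     0.001 -0.002] shift [0.2 0.2 0. ]
```

Touching down. I lower a hair more, then release.

```bash
python3 -m crank '[[[0,0,0],[0,0,0.6],25],[[0,0,0],[0,0,1],25],[[0,0,0],[0,0,1],40],[[0,0,0],[0,0,1],60],[[0,0,0],[0,0,1],60]]'
python3 -m crank '[[[0,0,0],[0,0,0],60],[[0,0,0],[0,0,-15],60],[[0,0,0],[0,0,-40],60],[[0,0,0],[0,0,-80],60],[[0,0,0],[0,0,-110],60]]'
python3 -c "
from h import *;rel(.3,0,.2,np.pi-.070)"
```

```text
t: 8.7
tcp_pos: [0.6006, -0.0534, 0.0658]
ee_rot: [-3.141, 0.003, 3.07]
wrist_force: [-0.6, -0.1, 0.5]
finger_gap: 0.702
t: 9.2
tcp_pos: [0.6001, -0.0533, 0.1782]
ee_rot: [-3.141, 0.003, 3.07]
wrist_force: [0.1, -0.4, 0.5]
finger_gap: 0.701
t 9.2 tcp [ 0.6001 -0.0533  0.1782] rpy [-3.1412e+00  2.7000e-03  3.0698e+00] F [ 0.13 -0.39  0.55] gap 0.701
turn [-0.     0.003 -0.002] shift [303.1  31.7 -22.6]
```

```bash
python3 -m crank '[[[0,0,0],[30,0,-30],40],[[0,0,0],[75,0,-60],20],[[0,0,0],[110,0,-70],0],[[0,0,0],[125,0,-70],0],[[0,0,0],[125,0,-70],0]]' 40
python3 - <<'E'
from h import *
rel(.4744,-.0446,.142,np.pi-.070)
cap('wrist','w5.png');cap('top','t5.png')
a=cv2.imread('pics/t5.png')[110:290,220:340];b=cv2.imread('pics/w5.png')
cv2.imwrite('pics/p5.png',np.hstack([cv2.resize(a,(240,360)),cv2.resize(b,(560,360))]))
E
```

```text
t: 9.7
tcp_pos: [0.474, -0.0442, 0.2478]
ee_rot: [-3.141, 0.004, 3.07]
wrist_force: [-0.1, 0.3, 1.2]
finger_gap: -0.0
t 9.7 tcp [ 0.474  -0.0442  0.2478] rpy [-3.1408  0.0042  3.0697] F [-0.06  0.32  1.2 ] gap -0.0
turn [-0.001  0.004 -0.002] shift [  0.   -0.3 105.8]
```

View pics/p5.png

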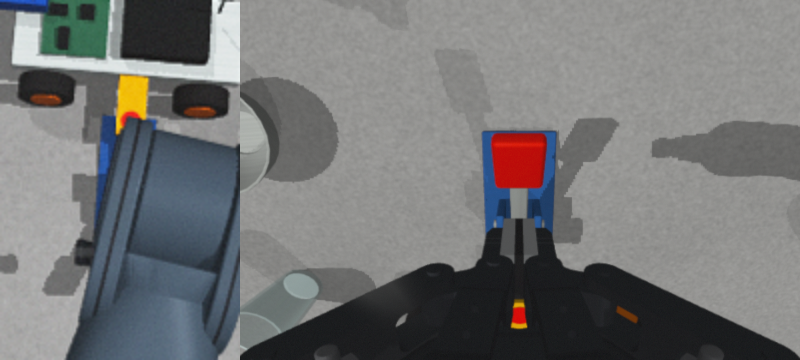

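The wrist view shows the plate's rear corners at about (243,153) and (316,153), the red pad at (249–306, 155–218), and the disc between the fingers at about (279,367). The gap and lateral alignment look right; I'll compute them.

Run:
```python
from h import *
c=cap('wrist')
im=c['image'];h=cv2.cvtColor(im,cv2.COLOR_RGB2HSV).astype(int)
bl=(h[...,0]>105)&(h[...,0]<125)&(h[...,1]>100)&(h[...,2]>40);ys,xs=bl[100:280,200:360].nonzero();ys+=100;xs+=200
print('top row',ys.min());r=160;x=xs[ys==r];print(r,x.min(),x.max());r2=250;x2=xs[ys==r2];print(r2,x2.min(),x2.max())
A=onz(c,(x.min()-.5,ys.min()-.5),.008)[:2];B=onz(c,(x.max()+.5,ys.min()-.5),.008)[:2]
A2=onz(c,(x2.min()-.5,r2),.008)[:2];B2=onz(c,(x2.max()+.5,r2),.008)[:2];print(A,B,A2,B2,np.linalg.norm(A-B))
d=(A2+B2)-(A+B);yaw=np.arctan2(d[1],d[0]);print('yaw',yaw)
d2=B-A;print('yaw from rear edge',np.arctan2(-d2[0],d2[1]))
for yw in(yaw,-.07):
    ux=np.array([np.cos(yw),np.sin(yw)]);print('saddle',(A+B)/2+.225*ux,'pad up',(A+B)/2+.0146*ux)
rd=((h[...,0]<6)|(h[...,0]>174))&(h[...,1]>170)&(h[...,2]>90);p=np.argwhere(rd[340:400,250:310]).mean(0)[::-1]+[250,340];print('disc',p,onz(c,p,.07))
```

```text
top row 152
160 242 315
250 245 312
[ 0.45537057 -0.08210333] [ 0.46102358 -0.00446947] [ 0.568641   -0.09056817] [ 0.57432358 -0.01252584] 0.07783940156141836
yaw -0.07278981477216469
yaw from rear edge -0.07268800151626996
saddle [ 0.68260127 -0.05964965] pad up [ 0.47275842 -0.04434819]
saddle [ 0.68264605 -0.05902354] pad up [ 0.47276132 -0.04430757]
disc [278.74137931 368.66810345] [ 0.68520582 -0.05955623  0.07      ]
```

```bash
python3 -m crank '[[[0,0,0],[1,0,40],0],[[0,0,0],[1,0,80],0],[[0,0,0],[1,0,104],0],[[0,0,0],[1,0,108],0],[[0,0,0],[1,0,108],0]]' 60
python3 -c "
from h import *;rel(.473,-.0443,.1325,np.pi-.0727)"
```

```text
t: 10.35
tcp_pos: [0.4743, -0.044, 0.1361]
ee_rot: [3.141, -0.001, 3.07]
wrist_force: [2.3, 1.0, 0.2]
finger_gap: 0.001
t 10.35 tcp [ 0.4743 -0.044   0.1361] rpy [ 3.1407e+00 -1.1000e-03  3.0699e+00] F [2.29 1.   0.17] gap 0.001
turn [ 0.001 -0.001  0.001] shift [ 1.3 -0.4  3.6]
```

```bash
python3 -m crank '[[[0,0,0],[1,0,3.5],0],[[0,0,0],[4.5,0,8],0],[[0,0,0],[8,0,13],0],[[0,0,0],[11,0,18],0],[[0,0,0],[14,0,23],0]]'
python3 -c "
from h import *;rel(.473,-.0443,.1325,np.pi-.0727)"
```

```text
t: 10.85
tcp_pos: [0.4608, -0.0435, 0.1144]
ee_rot: [-3.141, 0.003, 3.07]
wrist_force: [3.1, -0.1, 5.8]
finger_gap: -0.0
t 10.85 tcp [ 0.4608 -0.0435  0.1144] rpy [-3.1411e+00  3.1000e-03  3.0697e+00] F [ 3.13 -0.13  5.77] gap -0.0
turn [-0.     0.003  0.001] shift [-12.3   0.  -18.1]
```

```bash
python3 -m crank '[[[0,0,0],[2.5,0,6],0],[[0,0,0],[5,0,13],0],[[0,0,0],[7,0,20],0],[[0,0,0],[9,0,26],0],[[0,0,0],[10,0,31],0]]'
python3 -m crank '[[[0,0,0],[0.5,0,2],0],[[0,0,0],[1,0,4],0],[[0,0,0],[1,0,5],0],[[0,0,0],[1,0,5],0]]'
python3 - <<'E'
from h import *
rel(.451,-.0427,.080,np.pi-.0727)
cap('scene','s6.png');cv2.imwrite('pics/p6.png',cv2.resize(cv2.imread('pics/s6.png')[150:300,140:340],(800,600),interpolation=cv2.INTER_CUBIC))
E
```

```text
t: 11.35
tcp_pos: [0.4507, -0.0427, 0.0841]
ee_rot: [-3.141, 0.003, 3.07]
wrist_force: [1.9, 0.8, 6.5]
finger_gap: 0.002
t: 11.75
tcp_pos: [0.4502, -0.0427, 0.0806]
ee_rot: [-3.141, 0.004, 3.07]
wrist_force: [-0.2, 1.1, 11.8]
finger_gap: -0.001
t 11.75 tcp [ 0.4502 -0.0427  0.0806] rpy [-3.1409  0.0041  3.0698] F [-0.23  1.11 11.84] gap -0.001
turn [-0.001  0.004  0.001] shift [-0.8  0.1  0.6]
```

View pics/p6.png

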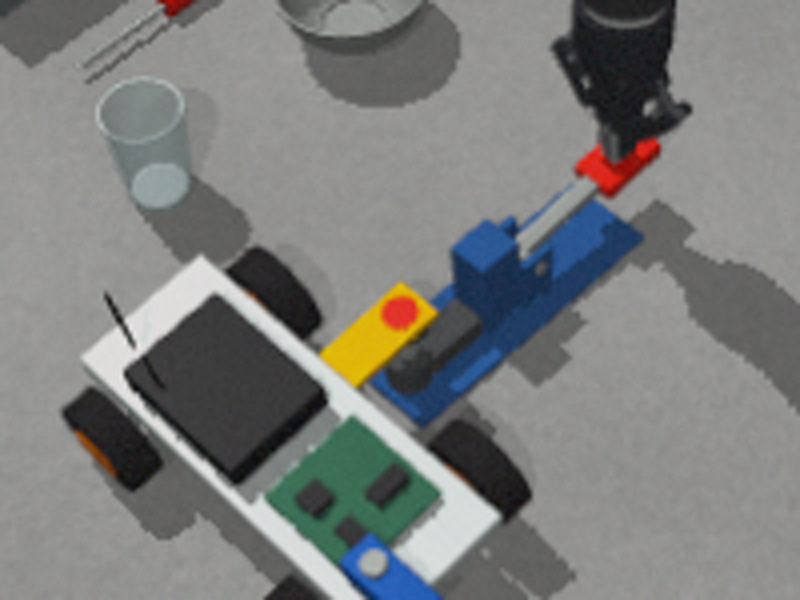

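The disc has risen from row 232.1 to about 227.5 in full-frame pixels, and the near wheels look raised. The dark round part beside the tab at crop (410,365) needs checking against where the saddle should be.

Run:
```python
from h import *
s=cap('scene')
def z(p): return (np.array(p)-[140,150])*4
o=np.array([.5836,-.0524]);ux=np.array([np.cos(.0727),-np.sin(.0727)]);uy=np.array([-ux[1],ux[0]])
def J(x,y,zz): q=o+ux*x+uy*y; return z(proj(s,[q[0],q[1],zz])[0]).round(0)
for n,a in dict(sad84=(.1,0,.084),sad60=(.1,0,.06),sad48=(.1,0,.048),rightrear=(-.125,-.04,.008),leftrear=(-.125,.04,.008),frontleft=(.125,.04,.008),frontright=(.125,-.04,.008),blocktop=(.015,0,.092)).items(): print(n,J(*a))
im=s['image'];h=cv2.cvtColor(im,cv2.COLOR_RGB2HSV).astype(int)
m=((h[...,0]<6)|(h[...,0]>174))&(h[...,1]>170)&(h[...,2]>90);p=np.argwhere(m[215:245,225:255]).mean(0)[::-1]+[225,215];print('disc',p,z(p),[onz(s,p,q).round(4) for q in(.085,.092,.098)])
```

```text
sad84 [400. 317.]
sad60 [402. 336.]
sad48 [403. 345.]
rightrear [569. 182.]
leftrear [641. 234.]
frontleft [419. 426.]
frontright [347. 364.]
blocktop [481. 244.]
disc [239.51162791 227.55813953] [398.04651163 310.23255814] [array([ 0.6797, -0.0643,  0.085 ]), array([ 0.6831, -0.0606,  0.092 ]), array([ 0.686 , -0.0575,  0.098 ])]
```

Everything agrees. The plate corners and block project to where they are seen, the disc at (398,310) fits the tab sitting on a saddle at full height (about 0.092 m), and the jack hasn't moved. Now I raise the handle slowly.

```bash
python3 -m crank '[[[0,0,0],[-1,0,-4],0],[[0,0,0],[-3,0,-10],0],[[0,0,0],[-5,0,-16],0],[[0,0,0],[-7,0,-21],0],[[0,0,0],[-9.5,0,-26],0]]'
python3 -m crank '[[[0,0,0],[-3,0,-5],0],[[0,0,0],[-6,0,-11],0],[[0,0,0],[-9,0,-17],0],[[0,0,0],[-12,0,-23],0],[[0,0,0],[-13.5,0,-30],0]]'
python3 -m crank '[[[0,0,0],[0,0,-3],0],[[0,0,0],[0,0,-3],0],[[0,0,0],[0,0,-3],0],[[0,0,0],[0,0,-3],0]]'
python3 - <<'E'
from h import *
rel(.473,-.0443,.1325,np.pi-.0727)
s=cap('scene','s7.png');im=s['image'];h=cv2.cvtColor(im,cv2.COLOR_RGB2HSV).astype(int)
m=((h[...,0]<6)|(h[...,0]>174))&(h[...,1]>170)&(h[...,2]>90);p=np.argwhere(m[215:245,225:255]).mean(0)[::-1]+[225,215];print('disc',p,onz(s,p,.07))
cv2.imwrite('pics/p7.png',cv2.resize(cv2.imread('pics/s7.png')[150:300,140:340],(800,600),interpolation=cv2.INTER_CUBIC))
E
```

```text
t: 12.35
tcp_pos: [0.4571, -0.0431, 0.1044]
ee_rot: [-3.141, -0.003, 3.07]
wrist_force: [-3.0, -0.0, 6.0]
finger_gap: -0.001
t: 12.85
tcp_pos: [0.472, -0.044, 0.1336]
ee_rot: [3.141, -0.0, 3.07]
wrist_force: [1.1, 0.1, 0.7]
finger_gap: 0.004
t: 13.25
tcp_pos: [0.4716, -0.044, 0.1364]
ee_rot: [3.142, -0.001, 3.07]
wrist_force: [1.8, -0.0, 0.7]
finger_gap: 0.002
t 13.25 tcp [ 0.4716 -0.044   0.1364] rpy [ 3.1415e+00 -6.0000e-04  3.0698e+00] F [ 1.78 -0.04  0.75] gap 0.002
turn [ 0.    -0.001  0.001] shift [-1.4 -0.2  3.9]
disc [242.34210526 230.60526316] [ 0.67534056 -0.05832788  0.07      ]
```

View pics/p7.png

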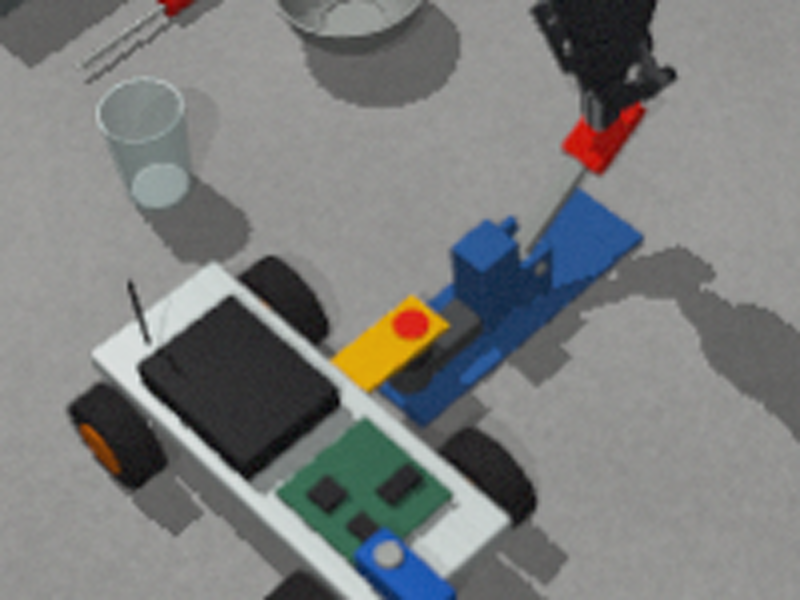

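The rover is back on its wheels and the handle is up. The disc is at crop (410,324), meaning it walked about 8 mm towards the robot, which is within limits. The jack hasn't moved. Now the second press.

```bash
python3 -m crank '[[[0,0,0],[0,0,3.5],0],[[0,0,0],[3,0,8],0],[[0,0,0],[6,0,13],0],[[0,0,0],[9,0,18],0],[[0,0,0],[12,0,23],0]]'
python3 -m crank '[[[0,0,0],[2.5,0,6],0],[[0,0,0],[5,0,13],0],[[0,0,0],[7,0,20],0],[[0,0,0],[8.5,0,26],0],[[0,0,0],[9.5,0,31],0]]'
python3 -m crank '[[[0,0,0],[0.5,0,2],0],[[0,0,0],[1,0,4],0],[[0,0,0],[1,0,5],0],[[0,0,0],[1,0,5],0],[[0,0,0],[1,0,5],0]]'
python3 - <<'E'
from h import *
rel(.451,-.0427,.080,np.pi-.0727)
s=cap('scene','s8.png');im=s['image'];h=cv2.cvtColor(im,cv2.COLOR_RGB2HSV).astype(int)
m=((h[...,0]<6)|(h[...,0]>174))&(h[...,1]>170)&(h[...,2]>90);p=np.argwhere(m[215:245,225:255]).mean(0)[::-1]+[225,215];print('disc',p,onz(s,p,.092))
cv2.imwrite('pics/p8.png',cv2.resize(cv2.imread('pics/s8.png')[150:300,140:340],(800,600),interpolation=cv2.INTER_CUBIC))
E
```

```text
t: 13.8
tcp_pos: [0.4604, -0.0433, 0.1139]
ee_rot: [-3.142, 0.002, 3.07]
wrist_force: [1.9, -0.3, 5.9]
finger_gap: -0.002
t: 14.3
tcp_pos: [0.4506, -0.0426, 0.0837]
ee_rot: [-3.141, 0.001, 3.07]
wrist_force: [-0.1, 0.4, 6.7]
finger_gap: 0.0
t: 14.8
tcp_pos: [0.4501, -0.0425, 0.0806]
ee_rot: [-3.141, 0.003, 3.07]
wrist_force: [-3.1, 1.4, 14.6]
finger_gap: -0.002
t 14.8 tcp [ 0.4501 -0.0425  0.0806] rpy [-3.1413e+00  2.7000e-03  3.0699e+00] F [-3.12  1.43 14.55] gap -0.002
turn [-0.     0.003  0.001] shift [-0.9 -0.1  0.6]
disc [241.55813953 225.93023256] [ 0.67497396 -0.05992911  0.092     ]
```

View pics/p8.png

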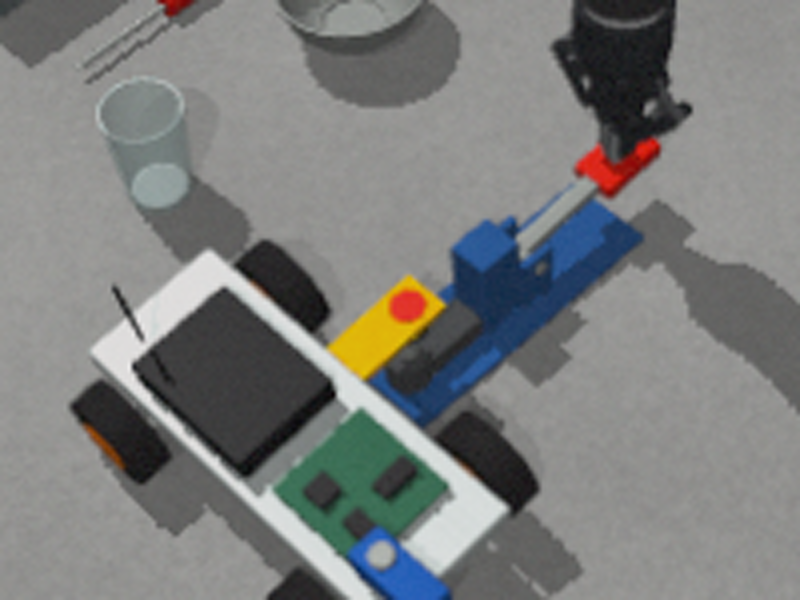

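The rover is up again: the disc is at crop (407,306), about 8 mm from the saddle centre. The handle is on its stop with about 14 N on the pad, the jack is flat and the bystanders are in place. Handing in.

```bash
python3 -c "
from h import *;rel(.451,-.0427,.080,np.pi-.0727);print(bot.hand_in())"
```

```text
t 14.85 tcp [ 0.4501 -0.0425  0.0805] rpy [-3.1413e+00  2.6000e-03  3.0700e+00] F [-3.54  0.5  13.7 ] gap -0.001
turn [-0.     0.003  0.001] shift [-1.  -0.1  0.5]
the job is handed in; nothing more can be done
None
```

The job is handed in at t ≈ 14.9 s, with the gripper still holding the handle down. I set the jack down with its saddle 1–3 mm from the lift point. I then pumped it fully down and up, let the rover settle, and pressed it down again.

**Last checks:**
- **Handle:** the fingertips were at z ≈ 69.5 mm, which matches the handle on its stop, with about 14 N on the pad.
- **Rover:** the disc fits a height of about 92 mm, roughly 22 mm above its start. That works out to about 0.1 rad of tilt.
- **Jack:** the plate's corners matched their predicted places when first raised, and had not visibly moved by the end.
- **Bystanders:** none looked disturbed in the parts of the views I saw; I did not measure them.

**What drifted:** the rover walked about 8 mm towards the robot during the first lowering. The saddle is now about 8–9 mm from the lift point, against a limit of 22 mm.

**Not measured:** wheel clearance and the jack–rover contact force were only inferred from the disc's rise and the pictures.

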